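# Line up four bottles by width on the rail

## Robot

A 7-joint arm with a two-finger parallel gripper is mounted at the origin on a cart in front of the work surface, level with it; the furniture and walls round the work are solid. World frame = base frame: x ahead of the robot, y to its left, z up, the work surface at z = 0. Lengths are in m, angles in rad, forces in N, time in s.
With the tool pointing down it reaches from about 0.35 to 0.9 m from the base axis. Payload 8.1 kg.
Tool frame: the origin (TCP) lies at the centre of the arm's flange, where the gripper is bolted on; the fingertips stand 178 mm ahead of it and the grasp point (between the pads) lies 159 mm ahead of it; x points along the fingers, z is the direction in which the jaws open and shut, and the axes are right-handed (so a half turn about x gives the same grasp; the last joint's range is limited). The gripper opens to 92 mm and grips with 3 to 60 N. Pads are 19 mm wide; open, the fingers measure 130 mm over their backs; the gripper's body (75 mm by 190 mm) begins 47 mm behind the grasp point.
Start: joints at [-1.335, 0.434, 0.025, 1.573, -0.012, 1.134, -0.075], TCP at [0.208, 0.589, 0.405] pointing down, gripper open.
Joint ranges: [-2.62, 2.62], [-0.44, 2.09], [-1.27, 1.32], [0.08, 2.57], [-1.32, 4.46], [0.12, 2], [-2.74, 2.74]. Speed limits (rad/s): [2.22, 2.22, 3.01, 3.01, 3.14, 3.14, 3.14].

## Interface

Orientations are given as a rotation vector (axis times angle).
In Python, from cell import arm, get_image, search_frame, pinpoint gives the robot as it stands.
- The arm moves only by the tool arm_command, never from a script. Its argument "motion" is a list of rows, each a list of 7 numbers: the finger opening in mm, from 0 to 91.8, then the shift along the tool's x, y, z in mm, then the turn, a rotation vector about the tool's x, y, z in degrees. In form: [[fingers, x, y, z, ax, ay, az], ...]. A call has 1 to 5 rows; each row shifts and turns the commanded pose from where the row before left it, along the tool's axes as they then stand; what a row does not reach is not made up. A row lasts 1/8 s, in which the tool goes at most 62.5 mm and 10.7 degrees, less where a joint would pass 70% of its speed; a pose out of reach is approached as far as the arm can. A call with a gripper value outside its range is refused whole. The fingers move at their own pace and stop on an object; "newtons" is the grip in N (left out, the last holds). Time passes only in rows, so rows that do not move let the fingers close. It gives the time, the measured TCP pose, the force and the opening at its end, in the units of the state.
- arm.observe(): the state, without advancing time (a new reading comes with each control period).
- get_image(name): name is "side" or "top" or "wrist"; returns a dict with "frame" (384x512x3 uint8, red, green, blue), "range_z" (384x512 float32, m along the optical axis (not along the pixel's ray), 0 where there is no reading), "K" (3x3 intrinsics, pixels), "origin" and "rotation" of the camera in the world; the wrist camera has in their place "tool_from_camera" (4x4, takes a point from camera to tool coordinates, whose origin is the TCP and whose axes are the tool frame's). Camera axes: x right, y down, z forward; pixel columns grow to the right and rows downward; lengths in m; the calibration is good to about 2 mm. A picture is of the moment at which its call begins: read the wrist's pose just before it.
- arm.sign_off(): hands the job in, once; it reports no verdict.
Trained networks look in the newest picture that a camera, given by its name, has taken for a name from the list of things; names that differ only in an ending like _2 or _b are one class to them, and where a whole thing is asked for, a point or a joint stands for the part that bears it (a point fixed in the world has none). Each returns a list of dicts, best first, with "p" (0 to 1); they miss things now and then, are a little off and sometimes report something else, mostly with a low value. They report only what shows in the picture. A call takes as long as a camera call. They do not tell look-alikes from the thing itself.
- search_frame(camera, target): "point" ([x, y, z] in m, in world coordinates, good to about 4 mm: the middle of the surface that is visible of it).
- pinpoint(camera, target): "point" ([x, y, z] in m, in world coordinates, good to about 4 mm: a listed point, or the origin of a listed thing).
The state is a dict: "clock": time; "joints": joint angles; "dq": joint speeds; "joint_efforts": joint torques, N m; "position": TCP position; "ee_rot": TCP orientation; "force": force on the tool from outside, world axes, zero at the start; "ft_torque": the same for the moment, N m; "width": opening from 0.0 (shut) to 1.0 (fully open).
Only numpy, scipy, OpenCV 4.12 (cv2) and the standard library are available. Lean on these libraries where they do the work, as an engineer would, in place of code of your own. Each camera call takes 0.05 s, during which the arm holds its last target. There are 200 camera calls.

## Task

Stand the four loose bottles (orange, red, blue and white caps) on the aluminium rail in order of width: the slimmest on the rest beside the yellow block, then each wider one on the next, to the widest beside the grey block. Put each upright in the middle of its black rest and let go of it; do not tip any over, and leave the carton and everything else where it stands.

Things in the scene. Friction and masses are not known exactly. Their poses are not given: they have to be found in the camera images.
- orange_tube: Clear slim screw-cap tube with an ORANGE cap, the slimmest of the four: body 21 mm across, cap 24 mm across (top 15 mm), 103 mm tall, about 30 g. Origin at the centre of its underside, z up along its axis; stands upright on the bench at the start; all turns about z are alike.
- red_bottle: Opaque cream plastic bottle with a RED cap, second slimmest: body 30 mm across, 76 mm tall, about 50 g. Origin at the centre of its underside, z up along its axis; stands upright on the bench at the start; all turns about z are alike.
- blue_bottle: Clear bottle with a BLUE cap, second widest: body 45 mm across, cap 41 mm across from about 77 mm up, 107 mm tall, about 60 g. Origin at the centre of its underside, z up along its axis; stands upright on the bench at the start; all turns about z are alike.
- white_jar: Clear squat jar with a broad WHITE cap, the widest: body 57 mm across, cap 52 mm across from about 73 mm up, 101 mm tall, about 60 g. Origin at the centre of its underside, z up along its axis; stands upright on the bench at the start; all turns about z are alike.
- rest_a: Black rubber rest, a flat disc 64 mm across and 3 mm thick, fixed on the aluminium rail (a plate 366 x 80 x 8 mm lying on the bench). Origin at the centre of its underside, which is on the rail's top, 8 mm above the bench, so a bottle standing on it has its underside 3 mm above this origin. The four rests stand in one row, 85 mm apart, in the order a, b, c, d along the rail and along the rest's own y axis; x lies across the rail. This is one of the two end rests.
- rest_b: Black rubber rest, a flat disc 64 mm across and 3 mm thick, fixed on the aluminium rail (a plate 366 x 80 x 8 mm lying on the bench). Origin at the centre of its underside, which is on the rail's top, 8 mm above the bench, so a bottle standing on it has its underside 3 mm above this origin. The four rests stand in one row, 85 mm apart, in the order a, b, c, d along the rail and along the rest's own y axis; x lies across the rail. This is an inner rest, next to a.
- rest_c: Black rubber rest, a flat disc 64 mm across and 3 mm thick, fixed on the aluminium rail (a plate 366 x 80 x 8 mm lying on the bench). Origin at the centre of its underside, which is on the rail's top, 8 mm above the bench, so a bottle standing on it has its underside 3 mm above this origin. The four rests stand in one row, 85 mm apart, in the order a, b, c, d along the rail and along the rest's own y axis; x lies across the rail. This is an inner rest, next to d.
- rest_d: Black rubber rest, a flat disc 64 mm across and 3 mm thick, fixed on the aluminium rail (a plate 366 x 80 x 8 mm lying on the bench). Origin at the centre of its underside, which is on the rail's top, 8 mm above the bench, so a bottle standing on it has its underside 3 mm above this origin. The four rests stand in one row, 85 mm apart, in the order a, b, c, d along the rail and along the rest's own y axis; x lies across the rail. This is the other end rest.
- yellow_block: Yellow end block 70 x 16 x 24 mm fixed on top of the rail at one end (beside rest a or beside rest d, it changes; a grey block of the same size is at the other end). It marks where the row begins, 44 mm beyond the first rest's centre. Origin at the centre of its underside.
- carton: Bystander: small white and blue cardboard carton, 34 x 79 x 46 mm high, loose on the bench in front of the mixer. Origin at the centre of its underside. Leave it where it is.
Things that resemble listed ones, but are neither listed nor needed, are in the scene too. Leave any purple look-alike of the orange_tube alone.

How it is judged:
At the end, for the whole second after the job is handed in: Counted from the yellow block, the orange tube, red bottle, blue bottle and white jar stand on the first to fourth rest, each within 12 mm of its rest's centre, upright (within 0.08 rad), standing on the rest and still (((horizontal distance between yellow_block and rest_a below 0.09 m and horizontal distance between orange_tube and rest_a below 0.012 m and horizontal distance between red_bottle and rest_b below 0.012 m and horizontal distance between blue_bottle and rest_c below 0.012 m and horizontal distance between white_jar and rest_d below 0.012 m) or (horizontal distance between yellow_block and rest_d below 0.09 m and horizontal distance between orange_tube and rest_d below 0.012 m and horizontal distance between red_bottle and rest_c below 0.012 m and horizontal distance between blue_bottle and rest_b below 0.012 m and horizontal distance between white_jar and rest_a below 0.012 m)) and angle between each of orange_tube, red_bottle, blue_bottle, white_jar's own z axis and vertical below 0.08 rad and linear speed of each of orange_tube, red_bottle, blue_bottle, white_jar below 0.02 m/s and angular speed of each of orange_tube, red_bottle, blue_bottle, white_jar below 0.2 rad/s and z of orange_tube in the frame of rest_a between -0.001 and 0.007 m and z of red_bottle in the frame of rest_a between -0.001 and 0.007 m and z of blue_bottle in the frame of rest_a between -0.001 and 0.007 m and z of white_jar in the frame of rest_a between -0.001 and 0.007 m); the robot touches nothing.
It fails at once if orange tube tipped over (angle between orange_tube's own z axis and vertical above 0.6 rad).
It fails at once if red bottle tipped over (angle between red_bottle's own z axis and vertical above 0.6 rad).
It fails at once if blue bottle tipped over (angle between blue_bottle's own z axis and vertical above 0.6 rad).
It fails at once if white jar tipped over (angle between white_jar's own z axis and vertical above 0.6 rad).
It fails at once if the carton was pushed about (more than 20 mm) (distance of carton from where it was at the start of the episode above 0.02 m).
It also fails if it takes over 99 s, if anything falls off the work surface, if the arm or the gripper's body presses on something with over 40 N, if the wrist force passes 120 N, or if a joint passes its speed limit or range.

## Working session

There is one attempt and no reset: what is moved stays moved. The work goes in short steps, Python scripts to look and compute and a tool call to move; the robot and the scene stay as the last step left them, time stands still between calls to the robot, and variables do not carry over. Pictures are saved under pics/ and viewed, about 12 in all and at most 16, crops included, and the job is handed in when it is done.

Besides the shell and the picture viewer there is one more tool, called after "Request:" by a JSON object that holds its "name" and its "arguments". arm_command: Moves the arm, as the interface text tells. Its arguments: {"type":"object","properties":{"motion":{"type":"array"},"newtons":{"type":"number"}},"required":["motion"]}

```bash
mkdir -p pics
python3 - <<'E'
from cell import arm,get_image,search_frame,pinpoint
import cv2,numpy as np
s=arm.observe();print({k:np.round(v,3).tolist() for k,v in s.items()})
for c in("top","side"):
    im=get_image(c);cv2.imwrite(f"pics/{c}0.png",im["frame"][:,:,::-1])
    print(c,np.round(im["K"],0).tolist(),np.round(im["origin"],3),np.round(im["rotation"],2).tolist())
    for n in "orange_tube red_bottle blue_bottle white_jar rest_a yellow_block carton".split():
        print(n,[(round(d["p"],2),np.round(d["point"],3).tolist()) for d in pinpoint(c,n)[:5]])
E
```

```text
{'clock': 0.0, 'joints': [-1.335, 0.435, 0.025, 1.574, -0.012, 1.134, -0.075], 'dq': [0.001, 0.0, -0.001, -0.002, 0.001, 0.002, -0.001], 'joint_efforts': [0.001, -66.784, 0.985, -31.446, -0.061, 0.043, 0.0], 'position': [0.208, 0.589, 0.404], 'ee_rot': [-0.957, 1.352, 0.955], 'force': [-0.027, -0.639, -0.828], 'ft_torque': [0.033, -0.029, -0.023], 'width': 1.0}
top [[489.0, 0.0, 255.0], [0.0, 489.0, 198.0], [0.0, 0.0, 1.0]] [0.376 0.178 1.213] [-2.13, 2.14, -0.21]
orange_tube [(0.52, [0.664, 0.103, 0.003]), (0.49, [0.707, 0.054, -0.0]), (0.23, [0.464, 0.134, 0.008])]
red_bottle [(0.53, [0.566, 0.391, 0.0])]
blue_bottle [(0.93, [0.437, 0.395, -0.001])]
white_jar [(0.89, [0.669, -0.05, -0.002])]
rest_a [(0.92, [0.465, 0.135, 0.008]), (0.89, [0.461, 0.043, 0.007]), (0.81, [0.458, -0.041, 0.009]), (0.63, [0.462, 0.212, 0.008])]
yellow_block [(0.74, [0.466, 0.132, 0.008]), (0.7, [0.464, 0.262, 0.006])]
carton [(0.58, [0.607, 0.266, -0.002])]
side [[442.0, 0.0, 265.0], [0.0, 442.0, 195.0], [0.0, 0.0, 1.0]] [0.488 0.913 0.525] [-0.12, 2.68, -1.5]
orange_tube [(0.84, [0.662, 0.107, 0.0]), (0.77, [0.707, 0.053, -0.0])]
red_bottle [(0.64, [0.563, 0.386, 0.002]), (0.38, [0.674, -0.054, 0.004])]
blue_bottle [(0.65, [0.435, 0.394, -0.004])]
white_jar [(0.74, [0.673, -0.05, 0.001]), (0.63, [0.606, 0.259, -0.001])]
rest_a [(0.98, [0.46, 0.129, 0.006]), (0.9, [0.463, 0.042, 0.014]), (0.59, [0.462, 0.213, 0.009]), (0.5, [0.456, -0.043, 0.005])]
yellow_block [(0.66, [0.466, 0.257, 0.007]), (0.55, [0.664, 0.106, 0.002])]
carton []
```

View pics/top0.png

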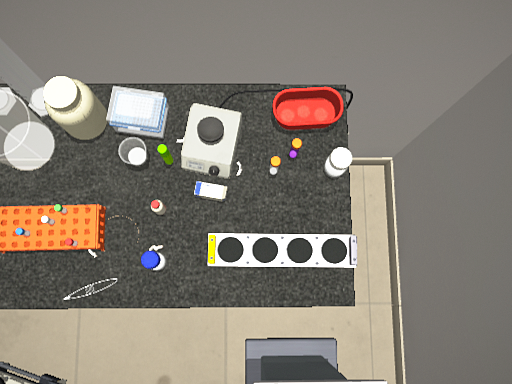

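View pics/side0.png

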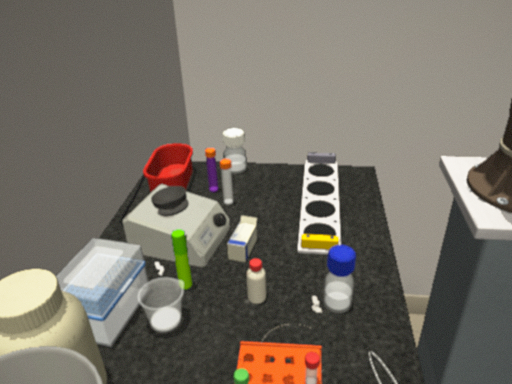

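Candidates for the orange tube: an orange-capped tube with clear body at side (227,180), which is top (276,161), and one with a purple body at side (211,170), which is top (296,143). The clear one fits. I'll confirm it in a crop and measure everything.

```bash
cat > h.py <<'E'
import numpy as np,cv2
from cell import arm,get_image
from scipy.spatial.transform import Rotation as R
def cloud(im):
    z=im["range_z"];v,u=np.indices(z.shape);K=im["K"]
    p=np.stack([(u-K[0,2])/K[0,0]*z,(v-K[1,2])/K[1,1]*z,z],-1)
    Rm=np.array(im["rotation"]); Rm=Rm if Rm.shape==(3,3) else R.from_rotvec(Rm).as_matrix()
    P=p@Rm.T+im["origin"];P[z==0]=np.nan
    return P
def ray(im,uv,h):
    d=R.from_rotvec(im["rotation"]).as_matrix()@np.linalg.inv(im["K"])@[*uv,1]
    return im["origin"]+d*(h-im["origin"][2])/d[2]
E
python3 - <<'E'
from h import *
s=arm.observe();print(np.round(R.from_rotvec(s["ee_rot"]).as_matrix(),3))
G={}
for c in("top","side"):
    im=get_image(c);P=cloud(im);G[c]=P;f=im["frame"];hsv=cv2.cvtColor(f,cv2.COLOR_RGB2HSV)
    def rep(n,m):
        k,l,st,ce=cv2.connectedComponentsWithStats(m.astype(np.uint8))
        for i in range(1,k):
            if st[i,4]>25:
                q=P[l==i];q=q[~np.isnan(q[:,0])]
                if len(q): print(c,n,np.round(ce[i]),st[i,4],"med",np.round(np.median(q,0),3),"lo",np.round(np.percentile(q,5,axis=0),3),"hi",np.round(np.percentile(q,95,axis=0),3))
    X,Y,Z=P[...,0],P[...,1],P[...,2]
    H,S,V=[hsv[...,i] for i in range(3)]
    rep("yellow",(H>22)&(H<32)&(S>180)&(V>120)&(X<.6))
    rep("rest",(V<60)&(Z<.03)&(Z>.006)&(abs(X-.46)<.06)&(Y<.27)&(Y>-.1))
    for n,x,y in[("orange",.663,.105),("purple",.707,.053),("red",.565,.388),("blue",.436,.395),("white",.671,-.05)]:
        m=(np.hypot(X-x,Y-y)<.04)&(Z>.06)&(Z<.12); rep(n,m)
P=G["top"];X,Y,Z=[P[...,i] for i in range(3)]
for n,x,y in[("orange",.663,.105),("red",.565,.388),("blue",.436,.395),("white",.671,-.05)]:
    for ang in(0,90):
        a,b=(.1,.045) if ang==0 else(.045,.1)
        m=(abs(X-x)<a)&(abs(Y-y)<b)&(np.hypot(X-x,Y-y)>.035); i=np.nanargmax(np.where(m,Z,-1));print(n,ang,np.round(P.reshape(-1,3)[i],3))
m=(X>.6)&(X<.85)&(Y>.14)&(Y<.33)&(Z>.05);print("mixer",np.nanmin(P[m],0),np.nanmax(P[m],0))
f=get_image("side")["frame"][130:230,130:260,::-1];cv2.imwrite("pics/crop.png",cv2.resize(f,None,fx=5,fy=5,interpolation=2))
E
```

```text
[[ 0.    -0.943  0.332]
 [ 0.     0.332  0.943]
 [-1.     0.     0.   ]]
top yellow [211. 249.] 160 med [0.46  0.259 0.031] lo [0.43  0.252 0.028] hi [0.492 0.267 0.035]
top rest [230. 249.] 96 med [0.464 0.215 0.01 ] lo [0.433 0.185 0.007] hi [0.489 0.242 0.014]
top rest [265. 249.] 91 med [0.462 0.127 0.011] lo [0.433 0.102 0.008] hi [0.489 0.158 0.014]
top rest [299. 249.] 96 med [0.461 0.045 0.011] lo [0.431 0.016 0.007] hi [0.488 0.073 0.015]
top rest [326. 250.] 40 med [ 0.458 -0.018  0.011] lo [ 0.431 -0.034  0.008] hi [ 0.483 -0.011  0.014]
top rest [343. 255.] 31 med [ 0.446 -0.065  0.01 ] lo [ 0.429 -0.07   0.008] hi [ 0.467 -0.046  0.013]
top orange [274. 163.] 108 med [0.658 0.108 0.101] lo [0.649 0.098 0.065] hi [0.668 0.117 0.105]
top purple [296. 145.] 116 med [0.7   0.057 0.101] lo [0.693 0.047 0.068] hi [0.712 0.066 0.106]
top red [155. 205.] 62 med [0.563 0.389 0.075] lo [0.556 0.381 0.064] hi [0.571 0.398 0.078]
top blue [150. 260.] 293 med [0.432 0.39  0.105] lo [0.416 0.375 0.082] hi [0.45  0.408 0.109]
top white [340. 159.] 414 med [ 0.666 -0.047  0.099] lo [ 0.
[... 631 characters left out ...]
4]
side purple [210. 158.] 203 med [0.703 0.062 0.087] lo [0.695 0.053 0.063] hi [0.714 0.067 0.104]
side red [255. 266.] 158 med [0.565 0.394 0.074] lo [0.556 0.384 0.061] hi [0.573 0.398 0.077]
side blue [341. 263.] 911 med [0.436 0.404 0.098] lo [0.418 0.382 0.062] hi [0.452 0.411 0.107]
side white [233. 138.] 417 med [ 0.668 -0.034  0.091] lo [ 0.648 -0.063  0.063] hi [ 0.69  -0.025  0.101]
orange 0 [0.708 0.062 0.106]
orange 90 [0.692 0.056 0.109]
red 0 [0.528 0.39  0.008]
red 90 [0.606 0.289 0.041]
blue 0 [0.341 0.409 0.008]
blue 90 [0.392 0.489 0.01 ]
white 0 [ 0.77  -0.035  0.061]
white 90 [0.705 0.048 0.106]
mixer [0.63621949 0.18654833 0.05029167] [0.81045574 0.32992383 0.12148362]
```

View pics/crop.png

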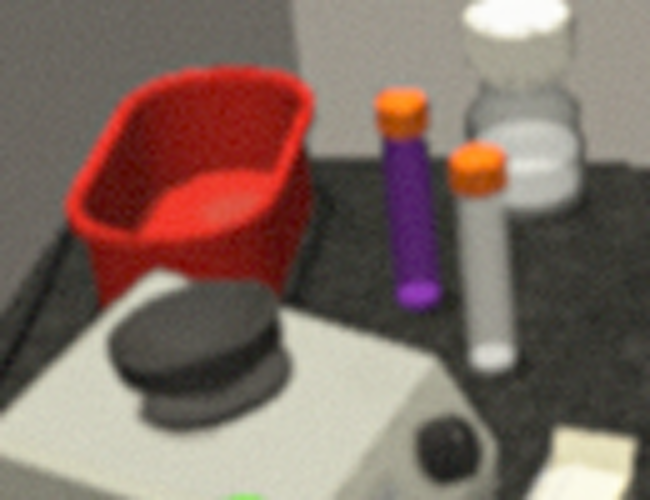

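The crop at 5x shows the purple-bodied tube at about crop (410,200) and the clear-bodied orange-capped tube at about (485,255). The clear one, at world (0.660, 0.108), is the target. I'll turn the jaws to open along world x.

Request:
{"name": "arm_command", "arguments": {"motion": [[91.8,0,0,0,10.5,0,0],[91.8,0,0,0,10.5,0,0],[91.8,0,0,0,10.5,0,0],[91.8,0,0,0,10.5,0,0],[91.8,0,0,0,10.5,0,0]], "newtons": 15}}

```text
clock: 1.58
position: [0.2077, 0.5895, 0.4048]
ee_rot: [-0.243, 1.557, 0.243]
force: [0.2, -0.1, -0.9]
width: 1.001
```

Request:
{"name": "arm_command", "arguments": {"motion": [[91.8,0,0,0,9,0,0],[91.8,0,0,0,9.1,0,0],[91.8,0,0,0,0,0,0]]}}

```text
clock: 1.95
position: [0.2075, 0.5895, 0.4047]
ee_rot: [-0.001, 1.571, 0.001]
force: [-0.2, 0.7, -0.7]
width: 0.999
```

Request:
{"name": "arm_command", "arguments": {"motion": [[91.8,0,-39,45,0,0,0],[91.8,0,-39,45,0,0,0],[91.8,0,-39,45,0,0,0],[91.8,0,-39,45,0,0,0],[91.8,0,-39,45,0,0,0]]}}

```text
clock: 2.58
position: [0.4339, 0.393, 0.405]
ee_rot: [-0.003, 1.57, 0.004]
force: [0.7, 0.3, 0.0]
width: 1.003
```

Request:
{"name": "arm_command", "arguments": {"motion": [[91.8,0,-2,1,0,0,0],[91.8,0,0,0,0,0,0]]}}

```text
clock: 2.82
position: [0.4336, 0.3924, 0.4047]
ee_rot: [-0.001, 1.571, 0.002]
force: [-1.3, 0.4, -0.2]
width: 1.004
```

```bash
cat >> h.py <<'E'
def wcloud():
    s=arm.observe();im=get_image("wrist");z=im["range_z"];v,u=np.indices(z.shape);K=im["K"]
    p=np.stack([(u-K[0,2])/K[0,0]*z,(v-K[1,2])/K[1,1]*z,z],-1)
    T=im["tool_from_camera"];p=p@T[:3,:3].T+T[:3,3]
    P=p@R.from_rotvec(s["ee_rot"]).as_matrix().T+s["position"];P[z==0]=np.nan
    return s,im,P
def top(P,x,y,zlo,zhi,r=.04):
    m=(np.hypot(P[...,0]-x,P[...,1]-y)<r)&(P[...,2]>zlo)&(P[...,2]<zhi)
    q=P[m];
    if len(q)<10: return None
    c,rad=cv2.minEnclosingCircle(q[:,:2].astype(np.float32))
    return len(q),np.round(np.median(q,0),4),np.round((np.percentile(q,2,axis=0)+np.percentile(q,98,axis=0))/2,4),np.round(c,4),round(rad,4)
E
python3 - <<'E'
from h import *
s,im,P=wcloud();print(np.round(s["position"],4),np.round(im["tool_from_camera"],2).tolist())
cv2.imwrite("pics/w0.png",im["frame"][:,:,::-1])
print("blue",top(P,.434,.392,.1,.115));print("red",top(P,.564,.39,.07,.085))
E
```

```text
[0.4336 0.3924 0.4047] [[0.0, -0.24, 0.97, 0.02], [0.0, -0.97, -0.24, 0.07], [1.0, 0.0, 0.0, -0.0], [0.0, 0.0, 0.0, 1.0]]
blue (1171, array([0.4353, 0.3942, 0.1061]), array([0.4358, 0.3935, 0.1052]), array([0.4358, 0.3931]), 0.0204)
red (236, array([0.5649, 0.391 , 0.0756]), array([0.5656, 0.3906, 0.0742]), array([0.566 , 0.3904]), 0.0096)
```

View pics/w0.png

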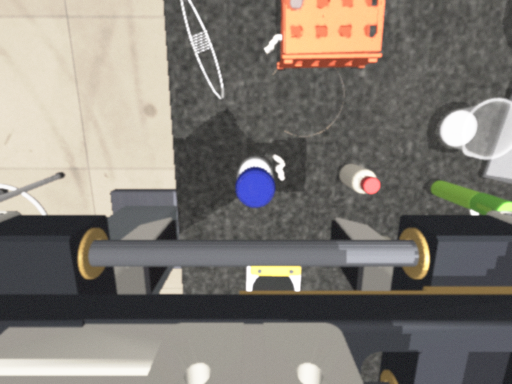

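The wrist picture shows the blue cap at (256,187) and the red cap at (370,185). The blue circle fit gives 20.4 mm radius, matching the 41 mm cap. Next I descend on blue.

Request:
{"name": "arm_command", "arguments": {"motion": [[91.8,50,1,2,0,0,0],[91.8,50,0,0,0,0,0],[91.8,46,0,0,0,0,0],[91.8,0,0,0,0,0,0],[30,0,0,0,0,0,0]]}}

```text
clock: 3.5
position: [0.4356, 0.3946, 0.2603]
ee_rot: [-0.0, 1.57, 0.002]
force: [0.6, 0.3, 0.2]
width: 0.936
```

Request:
{"name": "arm_command", "arguments": {"motion": [[30,0,0,0,0,0,0],[30,0,0,0,0,0,0],[30,0,0,0,0,0,0],[30,0,0,0,0,0,0],[30,0,0,0,0,0,0]]}}

```text
clock: 4.12
position: [0.4358, 0.3935, 0.259]
ee_rot: [0.001, 1.571, -0.0]
force: [-0.3, -0.3, 2.8]
width: 0.484
```

Request:
{"name": "arm_command", "arguments": {"motion": [[30,0,0,0,0,0,0],[30,0,0,0,0,0,0],[30,0,0,0,0,0,0]]}}

```text
clock: 4.5
position: [0.4357, 0.3935, 0.2589]
ee_rot: [0.0, 1.571, 0.0]
force: [-1.3, -0.5, 5.9]
width: 0.487
```

Width is 44.7 mm, with 6 N pushing up. The tips are on the shoulder rather than the cap, so I'll regrip a bit higher.

Request:
{"name": "arm_command", "arguments": {"motion": [[60,0,0,0,0,0,0],[60,0,0,0,0,0,0],[60,-7,0,0,0,0,0],[60,0,0,0,0,0,0],[30,0,0,0,0,0,0]]}}

```text
clock: 5.12
position: [0.4357, 0.3934, 0.2659]
ee_rot: [0.0, 1.571, -0.0]
force: [-0.0, 0.6, 0.4]
width: 0.587
```

Request:
{"name": "arm_command", "arguments": {"motion": [[30,0,0,0,0,0,0],[30,0,0,0,0,0,0],[30,0,0,0,0,0,0],[30,0,0,0,0,0,0]]}}

```text
clock: 5.62
position: [0.4356, 0.3934, 0.2657]
ee_rot: [0.0, 1.571, -0.0]
force: [-0.4, -1.1, 0.6]
width: 0.481
```

Request:
{"name": "arm_command", "arguments": {"motion": [[30,0,0,0,0,0,0],[30,-15,0,0,0,0,0],[30,-15,0,0,0,0,0],[30,0,0,0,0,0,0]]}}

```text
clock: 6.12
position: [0.4363, 0.3938, 0.2977]
ee_rot: [0.002, 1.568, 0.002]
force: [0.7, 0.6, -0.3]
width: 0.486
```

Run:
```python
from h import *
im=get_image("side");f=im["frame"][150:384,200:512,::-1];cv2.imwrite("pics/s1.png",cv2.resize(f,None,fx=2,fy=2))
```

```text
(no output)
```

View pics/s1.png

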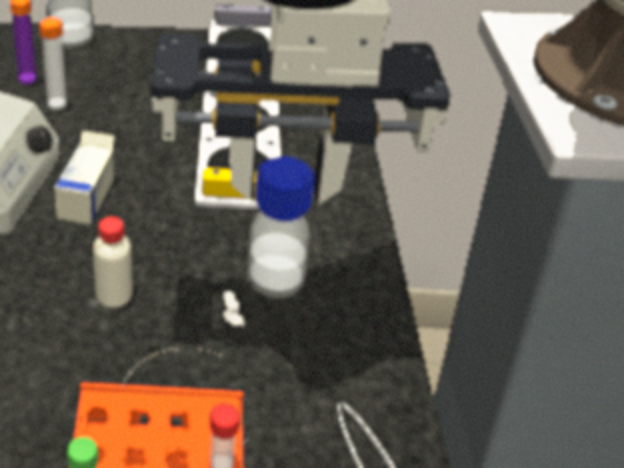

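Blue is lifted and upright: crop cap at (286,187), base at (278,290). I'll carry it to the third rest at (0.460, 0.044).

Request:
{"name": "arm_command", "arguments": {"motion": [[30,-30,-15,2,0,0,0],[30,-15,-40,4,0,0,0],[30,0,-45,4,0,0,0],[30,0,-45,4,0,0,0],[30,0,-45,3,0,0,0]], "newtons": 20}}

```text
clock: 6.8
position: [0.4525, 0.2019, 0.3406]
ee_rot: [0.0, 1.571, -0.0]
force: [0.3, -0.1, -1.0]
width: 0.483
```

Request:
{"name": "arm_command", "arguments": {"motion": [[30,0,-45,3,0,0,0],[30,0,-45,3,0,0,0],[30,0,-45,1,0,0,0],[30,0,-25,0,0,0,0],[30,0,0,0,0,0,0]]}}

```text
clock: 7.42
position: [0.4593, 0.0414, 0.3407]
ee_rot: [0.003, 1.571, -0.004]
force: [0.2, 0.6, -1.2]
width: 0.48
```

Run:
```python
from h import *
s,im,P=wcloud();p=s["position"];print(np.round(p,4),s["width"])
cv2.imwrite("pics/w1.png",im["frame"][:,:,::-1])
print("blue cap",top(P,p[0],p[1],p[2]-.172,p[2]-.13,.025))
im=get_image("top");Q=cloud(im);m=(abs(Q[...,0]-.46)<.045)&(Q[...,1]<.275)&(Q[...,1]>-.11)&(Q[...,2]<.02)
# rests from side depth/colour
im=get_image("side");Q=cloud(im);V=cv2.cvtColor(im["frame"],cv2.COLOR_RGB2HSV)[...,2]
```

```text
[0.4593 0.0414 0.3407] 0.4801169140606228
blue cap (3025, array([0.4592, 0.0493, 0.1812]), array([0.4593, 0.0423, 0.1898]), array([0.4593, 0.0414]), 0.0251)
```

View pics/w1.png

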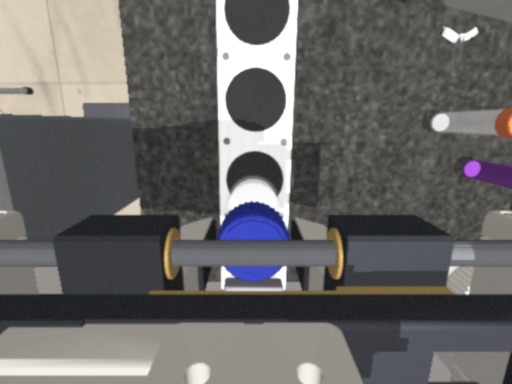

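The wrist picture shows rests centred at (257,10) and (256,99), and the bottle hanging straight over the third. I'll convert these to world positions and check the cap's tilt.

Run:
```python
from h import *
s,im,P=wcloud()
V=cv2.cvtColor(im["frame"],cv2.COLOR_RGB2HSV)[...,2]
m=((V<45)&(P[...,2]<.02)&(abs(P[...,0]-.46)<.037)).astype(np.uint8)
m=cv2.morphologyEx(m,cv2.MORPH_OPEN,np.ones((3,3)))
k,l,st,ce=cv2.connectedComponentsWithStats(m)
for i in range(1,k):
    if st[i,4]>200:
        q=P[l==i];print(np.round(ce[i]),st[i],np.round(np.median(q,0),4),np.round((np.percentile(q,1,axis=0)+np.percentile(q,99,axis=0))/2,4),np.round(np.ptp(q,axis=0),3))
Y=P[...,1];m=(P[...,2]<.045)&(P[...,2]>.025)&(abs(P[...,0]-.46)<.05)&(Y>.2)
print(np.nanmedian(P[m],0) if m.any() else 0)
```

```text
0
```

Run:
```python
from h import *
s,im,P=wcloud();hsv=cv2.cvtColor(im["frame"],cv2.COLOR_RGB2HSV)
for v,u in((99,256),(10,257),(99,290),(99,320)):print(P[v,u].round(4),hsv[v,u])
m=((hsv[...,2]<90)).astype(np.uint8);m[:,:222]=0;m[:,292:]=0;m[200:]=0
k,l,st,ce=cv2.connectedComponentsWithStats(m)
for i in range(1,k):
    if st[i,4]>300:
        q=P[l==i];q=q[~np.isnan(q[:,0])];print(np.round(ce[i]),st[i],np.round((np.percentile(q,1,axis=0)+np.percentile(q,99,axis=0))/2,4),np.round(np.percentile(q,99,axis=0)-np.percentile(q,1,axis=0),3))
```

```text
[0.4622 0.1343 0.0112] [60  4 67]
[0.4628 0.2162 0.0118] [40 11 68]
[0.4981 0.1347 0.0072] [  0   0 255]
[0.5312 0.1353 0.0006] [15 12 82]
[257.  20.] [ 226    0   63   48 2477] [0.4631 0.2053 0.011 ] [0.058 0.04  0.003]
[255. 103.] [ 227   72   58   62 2794] [0.4617 0.1302 0.0109] [0.057 0.057 0.004]
[255. 171.] [ 227  155   55   40 1169] [0.4605 0.0561 0.0476] [0.058 0.038 0.077]
```

Rest 2 is at (0.4617, 0.130), so rest 3 is at (0.460, 0.045). Now I lower blue.

Request:
{"name": "arm_command", "arguments": {"motion": [[30,25,3,1,0,0,0],[30,25,0,0,0,0,0],[30,10,0,0,0,0,0],[30,2,0,0,0,0,0],[30,0,0,0,0,0,0]]}}

```text
clock: 8.3
position: [0.4609, 0.0466, 0.2792]
ee_rot: [0.0, 1.57, 0.0]
force: [0.2, -0.2, -0.8]
width: 0.484
```

Request:
{"name": "arm_command", "arguments": {"motion": [[30,2,-1,0,0,0,0],[30,0,0,0,0,0,0],[30,0,0,0,0,0,0]]}}

```text
clock: 8.68
position: [0.4606, 0.0454, 0.2769]
ee_rot: [0.0, 1.57, -0.0]
force: [-0.1, -0.7, -0.4]
width: 0.484
```

Now I release it and rise straight up.

Request:
{"name": "arm_command", "arguments": {"motion": [[60,0,0,0,0,0,0],[91.8,0,0,0,0,0,0],[91.8,0,0,0,0,0,0],[91.8,-10,0,0,0,0,0],[91.8,-50,0,0,0,0,0]]}}

```text
clock: 9.3
position: [0.4597, 0.0454, 0.3361]
ee_rot: [-0.001, 1.576, -0.002]
force: [-0.1, 0.3, 0.4]
width: 0.972
```

Request:
{"name": "arm_command", "arguments": {"motion": [[91.8,-50,0,0,0,0,0],[91.8,-18,50,15,0,0,0],[91.8,0,58,18,0,0,0],[91.8,0,58,18,0,0,0],[91.8,0,58,18,0,0,0]]}}

```text
clock: 9.93
position: [0.53, 0.2711, 0.4058]
ee_rot: [0.001, 1.57, -0.0]
force: [1.4, -1.1, -0.1]
width: 0.998
```

Request:
{"name": "arm_command", "arguments": {"motion": [[91.8,0,58,18,0,0,0],[91.8,0,58,18,0,0,0],[91.8,0,0,0,0,0,0],[91.8,0,0,0,0,0,0]]}}

```text
clock: 10.42
position: [0.5657, 0.3851, 0.4048]
ee_rot: [-0.001, 1.571, -0.001]
force: [1.1, -0.7, -0.6]
width: 0.998
```

Run:
```python
from h import *
s,im,P=wcloud();print(np.round(s["position"],4))
print("red",top(P,.566,.39,.07,.085))
im=get_image("top");Q=cloud(im)
print("blue",top(Q,.46,.045,.11,.125))
```

```text
[0.5657 0.3851 0.4048]
red (226, array([0.5666, 0.3909, 0.0758]), array([0.566 , 0.3903, 0.0748]), array([0.5665, 0.3903]), 0.0094)
blue (245, array([0.4582, 0.0457, 0.1165]), array([0.4583, 0.0456, 0.1162]), array([0.4576, 0.0451]), 0.0201)
```

Request:
{"name": "arm_command", "arguments": {"motion": [[91.8,50,5,0,0,0,0],[91.8,55,0,0,0,0,0],[91.8,55,0,0,0,0,0],[91.8,36,0,0,0,0,0],[91.8,10,0,0,0,0,0]]}}

```text
clock: 11.15
position: [0.5651, 0.3888, 0.1971]
ee_rot: [-0.001, 1.573, -0.003]
force: [0.5, 0.2, 0.5]
width: 0.999
```

Request:
{"name": "arm_command", "arguments": {"motion": [[20,0,0,0,0,0,0],[20,0,0,0,0,0,0],[20,0,0,0,0,0,0],[20,0,0,0,0,0,0],[20,0,0,0,0,0,0]]}}

```text
clock: 11.78
position: [0.5657, 0.3904, 0.1991]
ee_rot: [0.0, 1.57, 0.0]
force: [-0.3, 0.3, 0.3]
width: 0.503
```

Request:
{"name": "arm_command", "arguments": {"motion": [[20,0,0,0,0,0,0],[20,0,0,0,0,0,0],[20,0,0,0,0,0,0]]}}

```text
clock: 12.15
position: [0.5657, 0.3904, 0.1987]
ee_rot: [0.0, 1.571, -0.0]
force: [-0.2, -0.7, -0.4]
width: 0.321
```

Request:
{"name": "arm_command", "arguments": {"motion": [[20,0,0,0,0,0,0],[20,-20,0,0,0,0,0],[20,-40,0,0,0,0,0],[20,-40,-20,-8,0,0,0],[20,-20,-40,-16,0,0,0]]}}

```text
clock: 12.78
position: [0.5421, 0.3313, 0.3223]
ee_rot: [0.001, 1.567, 0.004]
force: [-0.2, -1.3, -0.5]
width: 0.318
```

Request:
{"name": "arm_command", "arguments": {"motion": [[20,0,-45,-18,0,0,0],[20,0,-45,-18,0,0,0],[20,0,-45,-18,0,0,0],[20,0,-45,-18,0,0,0],[20,0,-20,-8,0,0,0]]}}

```text
clock: 13.4
position: [0.4608, 0.1278, 0.32]
ee_rot: [0.003, 1.57, -0.002]
force: [-0.0, -0.3, -1.3]
width: 0.322
```

Request:
{"name": "arm_command", "arguments": {"motion": [[20,0,0,0,0,0,0],[20,30,0,0,0,0,0],[20,40,0,0,0,0,0],[20,25,0,0,0,0,0],[20,0,0,0,0,0,0]]}}

```text
clock: 14.02
position: [0.4617, 0.1316, 0.2226]
ee_rot: [-0.002, 1.573, 0.0]
force: [0.2, -1.2, -0.2]
width: 0.321
```

Request:
{"name": "arm_command", "arguments": {"motion": [[20,10,-1,0,0,0,0],[20,3,0,0,0,0,0],[20,0,0,0,0,0,0]]}}

```text
clock: 14.4
position: [0.4618, 0.1295, 0.2111]
ee_rot: [0.001, 1.57, 0.0]
force: [-0.7, -0.0, -0.8]
width: 0.325
```

Request:
{"name": "arm_command", "arguments": {"motion": [[20,1,0,0,0,0,0],[40,0,0,0,0,0,0],[80,0,0,0,0,0,0],[80,0,0,0,0,0,0],[80,-10,0,0,0,0,0]]}}

```text
clock: 15.02
position: [0.4614, 0.1293, 0.2197]
ee_rot: [-0.0, 1.572, -0.001]
force: [0.2, -0.9, 1.0]
width: 0.711
```

Request:
{"name": "arm_command", "arguments": {"motion": [[80,-50,0,0,0,0,0],[80,-60,0,0,0,0,0],[80,-60,0,20,0,0,0],[80,-14,-10,55,0,0,0],[80,0,-10,60,0,0,0]]}}

```text
clock: 15.65
position: [0.5977, 0.1096, 0.4064]
ee_rot: [0.001, 1.566, 0.003]
force: [0.1, 1.5, 0.0]
width: 0.871
```

Request:
{"name": "arm_command", "arguments": {"motion": [[80,0,-2,60,0,0,0],[80,0,0,3,0,0,0],[60,0,0,0,0,0,0],[60,0,0,0,0,0,0]]}}

```text
clock: 16.15
position: [0.6583, 0.1075, 0.4036]
ee_rot: [0.0, 1.571, 0.001]
force: [0.0, 0.1, -0.2]
width: 0.699
```

Run:
```python
from h import *
s,im,P=wcloud();print(np.round(s["position"],4),s["width"])
cv2.imwrite("pics/w2.png",im["frame"][:,:,::-1])
print("orange",top(P,.66,.108,.095,.115,.03));print("purple",top(P,.705,.055,.095,.115,.03));print("white",top(P,.668,-.048,.095,.115))
Q=cloud(get_image("top"));print("blue",top(Q,.46,.045,.11,.125));print("red",top(Q,.46,.13,.08,.095))
```

```text
[0.6583 0.1075 0.4036] 0.6991452423386542
orange (429, array([0.6631, 0.1078, 0.1028]), array([0.6626, 0.1075, 0.1007]), array([0.6629, 0.1068]), 0.0122)
purple (276, array([0.7051, 0.0603, 0.1027]), array([0.7053, 0.0602, 0.1001]), array([0.7053, 0.0583]), 0.0116)
white None
blue None
red (48, array([0.4586, 0.1309, 0.087 ]), array([0.4588, 0.1307, 0.0856]), array([0.4591, 0.1295]), 0.0096)
```

View pics/w2.png

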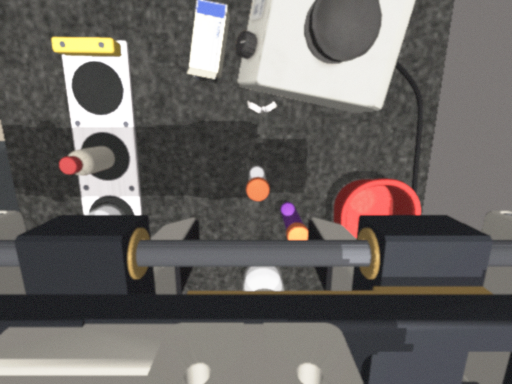

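Wrist picture: the clear orange tube is at (258,188), with purple at (293,222) beside it. The red bottle stands on rest 2, where it belongs. Tube at (0.6627, 0.107), and I descend with the jaws narrowed.

Request:
{"name": "arm_command", "arguments": {"motion": [[60,40,0,4,0,0,0],[60,50,0,0,0,0,0],[60,50,0,0,0,0,0],[60,28,0,0,0,0,0],[60,10,0,0,0,0,0]]}}

```text
clock: 16.88
position: [0.6623, 0.1077, 0.2238]
ee_rot: [-0.0, 1.573, -0.0]
force: [-0.6, 1.3, 1.1]
width: 0.655
```

Request:
{"name": "arm_command", "arguments": {"motion": [[60,0,0,0,0,0,0],[12,0,0,0,0,0,0],[12,0,0,0,0,0,0],[12,0,0,0,0,0,0],[12,0,0,0,0,0,0]]}}

```text
clock: 17.5
position: [0.6634, 0.1074, 0.2253]
ee_rot: [0.0, 1.57, -0.0]
force: [0.1, -0.4, 0.7]
width: 0.269
```

Request:
{"name": "arm_command", "arguments": {"motion": [[12,0,0,0,0,0,0],[12,0,0,0,0,0,0],[12,0,0,0,0,0,0]]}}

```text
clock: 17.88
position: [0.6635, 0.1073, 0.2252]
ee_rot: [0.0, 1.57, -0.0]
force: [-0.3, 0.5, 3.2]
width: 0.248
```

Request:
{"name": "arm_command", "arguments": {"motion": [[12,0,0,0,0,0,0],[12,0,0,0,0,0,0],[12,-8,0,0,0,0,0],[12,0,0,0,0,0,0]]}}

```text
clock: 18.38
position: [0.6635, 0.1073, 0.2336]
ee_rot: [0.0, 1.57, -0.0]
force: [-0.8, -0.0, -0.3]
width: 0.249
```

Run:
```python
from h import *
s=arm.observe();print(s["width"],s["force"])
f=get_image("side")["frame"][110:230,160:300,::-1];cv2.imwrite("pics/s2.png",cv2.resize(f,None,fx=5,fy=5,interpolation=2))
```

```text
0.24930807319619708 [-0.83538838 -0.02137648 -0.32328643]
```

View pics/s2.png

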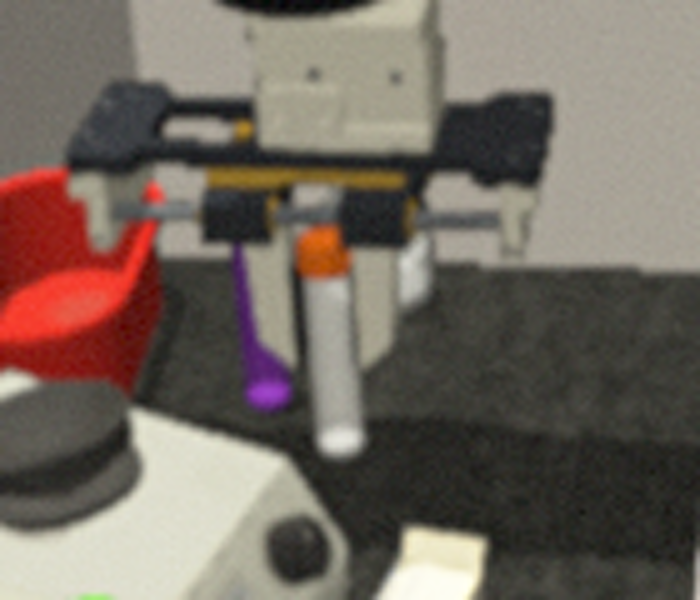

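The tube hangs straight between the fingers: crop cap (325,250), base (340,440). The purple one hasn't moved. I'll carry it to rest 1 at (0.463, 0.215).

Request:
{"name": "arm_command", "arguments": {"motion": [[12,-20,0,0,0,0,0],[12,-35,0,0,0,0,0],[12,-40,0,0,0,0,0],[12,-22,10,-20,0,0,0],[12,0,22,-40,0,0,0]]}}

```text
clock: 19.05
position: [0.6044, 0.1381, 0.3535]
ee_rot: [0.003, 1.565, -0.002]
force: [-0.5, 0.8, -0.6]
width: 0.253
```

Request:
{"name": "arm_command", "arguments": {"motion": [[12,0,22,-40,0,0,0],[12,0,22,-40,0,0,0],[12,0,22,-40,0,0,0],[12,0,10,-20,0,0,0],[12,0,0,0,0,0,0]]}}

```text
clock: 19.68
position: [0.4623, 0.2163, 0.3511]
ee_rot: [-0.001, 1.571, 0.003]
force: [0.2, 0.6, -0.4]
width: 0.248
```

Request:
{"name": "arm_command", "arguments": {"motion": [[12,20,0,0,0,0,0],[12,35,0,0,0,0,0],[12,35,0,0,0,0,0],[12,14,0,0,0,0,0],[12,0,0,0,0,0,0]]}}

```text
clock: 20.3
position: [0.464, 0.2149, 0.246]
ee_rot: [0.001, 1.571, -0.002]
force: [-0.3, 0.4, -0.3]
width: 0.251
```

Request:
{"name": "arm_command", "arguments": {"motion": [[12,7,0,-1,0,0,0],[12,2,0,0,0,0,0],[12,0,0,0,0,0,0]]}}

```text
clock: 20.68
position: [0.4625, 0.2155, 0.2374]
ee_rot: [0.0, 1.57, 0.0]
force: [0.3, -0.9, -0.5]
width: 0.25
```

Request:
{"name": "arm_command", "arguments": {"motion": [[12,1,0,0,0,0,0],[12,0,0,0,0,0,0]]}}

```text
clock: 20.92
position: [0.4625, 0.2155, 0.2362]
ee_rot: [0.0, 1.57, 0.0]
force: [0.1, -0.2, 0.5]
width: 0.247
```

Request:
{"name": "arm_command", "arguments": {"motion": [[35,0,0,0,0,0,0],[60,0,0,0,0,0,0],[60,0,0,0,0,0,0],[60,-10,0,0,0,0,0],[60,-40,0,0,0,0,0]]}}

```text
clock: 21.55
position: [0.4617, 0.2151, 0.2856]
ee_rot: [-0.002, 1.574, -0.002]
force: [0.2, 1.3, 0.3]
width: 0.65
```

Request:
{"name": "arm_command", "arguments": {"motion": [[60,-50,0,0,0,0,0],[60,-50,0,10,0,0,0],[91.8,-18,-40,35,0,0,0],[91.8,0,-48,38,0,0,0],[91.8,0,-48,38,0,0,0]]}}

```text
clock: 22.18
position: [0.5842, 0.0782, 0.4053]
ee_rot: [-0.0, 1.569, 0.001]
force: [0.9, -0.2, 0.2]
width: 0.93
```

Request:
{"name": "arm_command", "arguments": {"motion": [[91.8,0,-48,38,0,0,0],[91.8,0,-48,38,0,0,0],[91.8,0,-30,8,0,0,0],[91.8,0,0,0,0,0,0],[91.8,0,0,0,0,0,0]]}}

```text
clock: 22.8
position: [0.6671, -0.0458, 0.4043]
ee_rot: [0.001, 1.571, 0.001]
force: [-0.4, -0.2, 0.5]
width: 0.996
```

Run:
```python
from h import *
s,im,P=wcloud();print(np.round(s["position"],4),s["width"])
print("white",top(P,.668,-.048,.093,.115))
Q=cloud(get_image("top"));print("blue",top(Q,.46,.045,.11,.125));print("red",top(Q,.46,.13,.08,.095));print("or",top(Q,.46,.215,.105,.125))
```

```text
[ 0.6671 -0.0458  0.4043] 0.9957590941352555
white (1839, array([ 0.672 , -0.0479,  0.1001]), array([ 0.6719, -0.0482,  0.0991]), array([ 0.6718, -0.049 ]), 0.0262)
blue (251, array([0.4581, 0.0458, 0.1168]), array([0.4583, 0.0457, 0.1161]), array([0.458 , 0.0453]), 0.0205)
red (56, array([0.4588, 0.1297, 0.0862]), array([0.4597, 0.1298, 0.086 ]), array([0.4595, 0.1297]), 0.0097)
or (87, array([0.4593, 0.2139, 0.1137]), array([0.4586, 0.2149, 0.1132]), array([0.4591, 0.2154]), 0.012)
```

All three have the right heights. The white jar is at (0.672, -0.0485), with fit radius 26.2 mm matching the 52 mm cap.

Request:
{"name": "arm_command", "arguments": {"motion": [[91.8,40,-3,5,0,0,0],[91.8,50,0,0,0,0,0],[91.8,40,0,0,0,0,0],[91.8,15,0,0,0,0,0],[91.8,0,0,0,0,0,0]]}}

```text
clock: 23.52
position: [0.6723, -0.0489, 0.259]
ee_rot: [-0.0, 1.572, 0.001]
force: [0.4, 0.4, 0.9]
width: 1.002
```

Request:
{"name": "arm_command", "arguments": {"motion": [[35,0,0,0,0,0,0],[35,0,0,0,0,0,0],[35,0,0,0,0,0,0],[35,0,0,0,0,0,0],[35,0,0,0,0,0,0]]}}

```text
clock: 24.15
position: [0.6724, -0.0497, 0.2594]
ee_rot: [0.0, 1.57, -0.0]
force: [-0.9, 0.9, 3.0]
width: 0.616
```

Request:
{"name": "arm_command", "arguments": {"motion": [[35,0,0,0,0,0,0],[35,0,0,0,0,0,0],[35,0,0,0,0,0,0]]}}

```text
clock: 24.52
position: [0.6724, -0.0497, 0.2594]
ee_rot: [0.0, 1.57, -0.0]
force: [-0.9, -0.8, 5.8]
width: 0.611
```

Shoulder contact again (56 mm, 6 N up). I'll regrip 6 mm higher.

Request:
{"name": "arm_command", "arguments": {"motion": [[75,0,0,0,0,0,0],[75,0,0,0,0,0,0],[75,-6,0,0,0,0,0],[75,0,0,0,0,0,0],[35,0,0,0,0,0,0]]}}

```text
clock: 25.15
position: [0.6723, -0.0496, 0.2651]
ee_rot: [0.0, 1.571, -0.0]
force: [-0.8, -0.0, 0.3]
width: 0.755
```

Request:
{"name": "arm_command", "arguments": {"motion": [[35,0,0,0,0,0,0],[35,0,0,0,0,0,0],[35,0,0,0,0,0,0],[35,0,0,0,0,0,0],[35,0,0,0,0,0,0]]}}

```text
clock: 25.78
position: [0.6723, -0.0496, 0.265]
ee_rot: [0.0, 1.571, -0.0]
force: [0.4, -1.0, -1.6]
width: 0.614
```

Request:
{"name": "arm_command", "arguments": {"motion": [[35,0,0,0,0,0,0],[35,-10,0,0,0,0,0],[35,0,0,0,0,0,0],[35,0,0,0,0,0,0]]}}

```text
clock: 26.28
position: [0.6724, -0.0497, 0.2753]
ee_rot: [0.0, 1.57, -0.0]
force: [-0.3, 0.3, -0.8]
width: 0.614
```

Run:
```python
from h import *
s=arm.observe();print(s["width"],s["force"])
f=get_image("side")["frame"][90:210,160:330,::-1];cv2.imwrite("pics/s3.png",cv2.resize(f,None,fx=4,fy=4,interpolation=2))
```

```text
0.6135574943191551 [-0.2916258   0.27880624 -0.77636999]
```

View pics/s3.png

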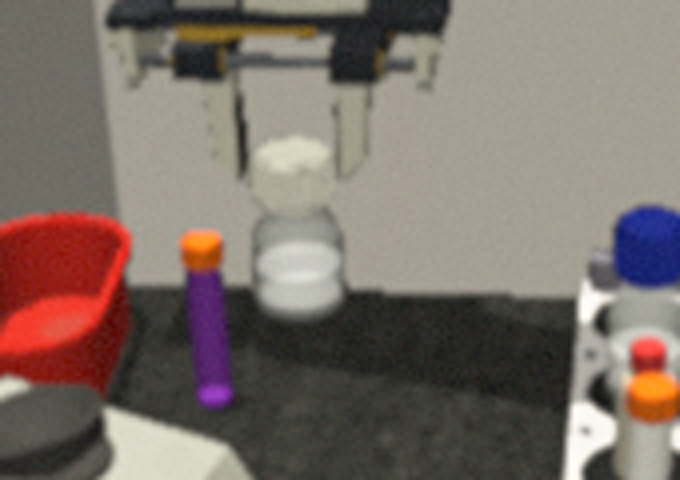

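The jar hangs upright: cap at (293,170), base at (298,305) in the crop. I'll carry it to rest 4 at (0.459, -0.040).

Request:
{"name": "arm_command", "arguments": {"motion": [[35,-20,0,0,0,0,0],[35,-35,0,0,0,0,0],[35,-20,0,-13,0,0,0],[35,0,2,-35,0,0,0],[35,0,2,-40,0,0,0]]}}

```text
clock: 26.95
position: [0.5838, -0.0458, 0.3515]
ee_rot: [0.0, 1.569, -0.0]
force: [-0.5, 0.7, -0.4]
width: 0.617
```

Request:
{"name": "arm_command", "arguments": {"motion": [[35,0,2,-40,0,0,0],[35,0,2,-40,0,0,0],[35,0,2,-30,0,0,0],[35,0,0,-15,0,0,0],[35,0,0,0,0,0,0]]}}

```text
clock: 27.58
position: [0.4593, -0.0397, 0.3509]
ee_rot: [0.001, 1.569, 0.0]
force: [0.9, 0.8, -0.9]
width: 0.615
```

Request:
{"name": "arm_command", "arguments": {"motion": [[35,20,0,0,0,0,0],[35,30,0,0,0,0,0],[35,16,0,0,0,0,0],[35,0,0,0,0,0,0],[35,0,0,0,0,0,0]]}}

```text
clock: 28.2
position: [0.4603, -0.0398, 0.2846]
ee_rot: [0.0, 1.57, -0.001]
force: [0.0, -0.5, -0.8]
width: 0.614
```

Target z is about 0.276.

Request:
{"name": "arm_command", "arguments": {"motion": [[35,6,0,-1,0,0,0],[35,2,0,0,0,0,0],[35,1,0,0,0,0,0],[35,0,0,0,0,0,0]]}}

```text
clock: 28.7
position: [0.4583, -0.0397, 0.2757]
ee_rot: [0.001, 1.57, 0.0]
force: [-2.9, -0.6, 10.2]
width: 0.612
```

Request:
{"name": "arm_command", "arguments": {"motion": [[70,0,0,0,0,0,0],[91.8,0,0,0,0,0,0],[91.8,0,0,0,0,0,0],[91.8,-10,0,0,0,0,0],[91.8,-40,0,0,0,0,0]]}}

```text
clock: 29.32
position: [0.4577, -0.0395, 0.3247]
ee_rot: [-0.0, 1.575, -0.001]
force: [1.6, 0.2, 0.8]
width: 0.997
```

Request:
{"name": "arm_command", "arguments": {"motion": [[91.8,-50,0,0,0,0,0],[91.8,-30,0,20,0,0,0],[91.8,0,0,50,0,0,0],[91.8,0,0,60,0,0,0],[91.8,0,0,40,0,0,0]]}}

```text
clock: 29.95
position: [0.6304, -0.0392, 0.4055]
ee_rot: [-0.001, 1.57, 0.0]
force: [-0.3, 0.5, 0.5]
width: 1.0
```

Run:
```python
from h import *
s=arm.observe();print(np.round(s["position"],3))
T=get_image("top");Q=cloud(T)
for n,y,a,b in(("or",.215,.105,.125),("red",.13,.08,.095),("blue",.045,.11,.125),("white",-.04,.1,.12)):print(n,top(Q,.46,y,a,b))
f=np.vstack([cv2.resize(T["frame"][215:285,195:370],None,fx=3.4,fy=3.4),cv2.resize(get_image("side")["frame"][120:270,210:385],None,fx=3.4*1,fy=2.2)])
cv2.imwrite("pics/end.png",f[:,:,::-1]);print(f.shape)
```

```text
[ 0.63  -0.039  0.406]
or (87, array([0.4594, 0.216 , 0.1128]), array([0.4588, 0.215 , 0.1127]), array([0.459 , 0.2154]), 0.0117)
red (54, array([0.4588, 0.1298, 0.0867]), array([0.4598, 0.1308, 0.0861]), array([0.4592, 0.1297]), 0.0098)
blue (248, array([0.4582, 0.0459, 0.1166]), array([0.4583, 0.0457, 0.1159]), array([0.4576, 0.0453]), 0.0205)
white (319, array([ 0.4536, -0.0329,  0.1108]), array([ 0.455 , -0.0329,  0.1093]), array([ 0.4553, -0.0384]), 0.026)
(568, 595, 3)
```

View pics/end.png

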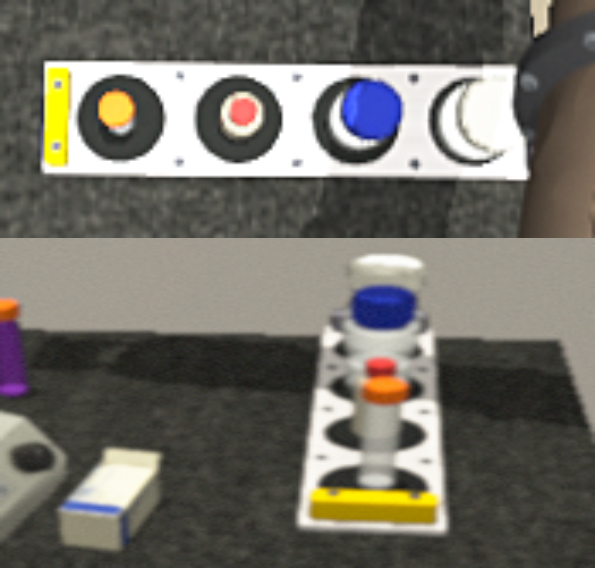

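The end picture shows, from the yellow block on, orange, red, blue and white, each upright over its rest. The carton and purple tube haven't moved. Now I hand in.

```bash
python3 -c "
from cell import arm
print(arm.sign_off())"
```

```text
the job is handed in; nothing more can be done
None
```

I stood the orange tube, red bottle, blue bottle and white jar on rests 1 to 4, counted from the yellow block. Each was let go, and the job was handed in at about 30 s. No verdict was reported.

- **Position:** in the last top-camera check, the cap centres were within about 4 mm of the rest centres I had worked out (limit 12 mm). About 2 mm of that is an offset seen on all four. The white jar's cap was partly hidden by the arm, so its figure is less sure.
- **Standing:** the cap heights matched the bottles standing on the rests. I judged uprightness by eye in the last picture and took no tilt measurement.
- **Other things:** the carton and the purple look-alike appeared unmoved in the last picture.
- **What went less smoothly:** the first grips on blue and white pushed up at about 6 N, so I regripped both a little higher before lifting. The jaw openings on blue, orange and white read 2 to 4 mm wider than the parts I meant to grip. The white jar met its rest at about 10 N as it was set down.

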